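# Cover the porcelain pot and set the hot plate's dial

### The arm

A 6-joint arm with a two-finger parallel gripper is mounted at the origin on the work surface. World frame = base frame: x ahead of the robot, y to its left, z up, the work surface at z = 0. Lengths are in m, angles in degrees, forces in N, time in s.
With the tool pointing down it reaches from about 0.3 to 0.75 m from the base axis. Payload 8.5 kg.
Tool frame: the origin (TCP) lies on the centre line of the jaws, within the pads' length; the fingertips stand 14 mm ahead of it and the grasp point (between the pads) lies 5 mm behind it; z points along the fingers, x is the direction in which the jaws open and shut, and the axes are right-handed (so a half turn about z gives the same grasp; the last joint's range is limited). The gripper opens to 85 mm and grips with 20 to 120 N. Pads are 22 mm wide; open, the fingers measure 114 mm over their backs; the gripper's body (76 mm by 85 mm) begins 54 mm behind the grasp point. The pads swing forward as they close: fully open they stand 13 mm farther back than shut.
Start: joints at [-88.826, 21.807, 74.336, -0, 83.858, -12.336], TCP at [0.128, -0.535, 0.245] pointing down, gripper open.
Joint ranges: [-178.18, 178.18], [-50.72, 133.34], [12.68, 142.11], [-81.47, 261.47], [9.98, 163.14], [-165.26, 165.26]. Speed limits (degrees/s): [136.94, 136.94, 180, 180, 180, 180].

### API

Orientations are given as a 3x3 rotation matrix whose columns are the frame's x, y, z axes.
In Python, from rig import * gives the robot as it stands.
- The arm moves only by the shell command python3 -m crank 'ROWS' [FORCE]. ROWS is JSON, one flat list of numbers, 7 for each row, row after row: the turn, a rotation vector about the world's x, y, z in rad, then the shift along the world's x, y, z in m, then the opening in per cent of the stroke, from 0 (shut) to 100 (fully open). A call has 1 to 20 rows; each row shifts and turns the commanded pose from where the row before left it; what a row does not reach is not made up. A row lasts 1/10 s, in which the tool goes at most 50 mm and 8.59 degrees, less where a joint would pass 70% of its speed; a pose out of reach is approached as far as the arm can. A call is refused whole if a number of a shift passes 0.05 or a number of a turn 0.15, either way. A call with a gripper value outside its range is refused whole. The fingers move at their own pace and stop on an object; FORCE is the grip in N (left out, the last holds). Time passes only in rows, so rows that do not move let the fingers close. It gives the time, the measured TCP pose, the force and the opening at its end, in the units of the state.
- observe(): the state, without advancing time (a new reading comes with each control period).
- get_image(name): name is "scene" or "top" or "wrist"; returns a dict with "frame" (420x560x3 uint8, red, green, blue), "fov_y" (degrees; the focal length in pixels is half the picture's height over the tangent of half this angle, whatever the lens; pixels are square), "cx", "cy" (the principal point, pixels), "k1" (the pictures are not rectified: a ray, as slopes to the right and down, at radius r is drawn at 1 + k1 r^2 times it, then the intrinsics apply), "world_to_cam" (4x4, takes a point from world to camera coordinates). Camera axes: x right, y up, looking along -z (the intrinsics and any distortion apply to the point x, -y, -z); pixel columns grow to the right and rows downward; lengths in m; the calibration is good to about 2 mm. A picture is of the moment at which its call begins. There is no depth.
- close_job(): hands the job in, once; it reports no verdict.
The state is a dict: "time_s": time; "q": joint angles; "qvel": joint speeds; "joint_efforts": joint torques, N m; "position": TCP position; "tool_rot": TCP orientation; "ft_force": force on the tool from outside, world axes, zero at the start; "wrist_torque": the same for the moment, N m; "grip_width": finger opening in m.
Only numpy, scipy, OpenCV 4.12 (cv2) and the standard library are available. Lean on these libraries where they do the work, as an engineer would, in place of code of your own. Each camera call takes 0.05 s, during which the arm holds its last target. There are 200 camera calls.

### The job

Gently put the lid that fits onto the white porcelain pot on the hot plate, so that it sits fully down and level on the rim; do not drop it on. Then, with the pot covered, turn the heater's dial until its pointer lines up with the small metal tab at the edge of the scale. Keep the pot on its plate, leave the tab where it is, and do not disturb the other things on the bench.

Things in the scene. Friction and masses are not known exactly. Their poses are not given: they have to be found in the camera images.
- pot: white porcelain pot, open at the top, standing on the round steel plate of the heater: outer radius 58 mm at the rim, wall 5 mm (mouth radius 53 mm), 50 mm tall, two small lugs left and right of it (reaching 73 mm from the axis, 33-40 mm above its underside). Origin: centre of its underside; z up
- lid: the pot's white porcelain lid, right side up on the bench, 126 mm wide, 0.2 kg. Origin: centre of its underside, z up. Lip (radius 49 mm, 0-6 mm high) enters the pot's mouth; cover disc (radius 63 mm) rests with its underside, 6 mm above the origin, on the rim; its top is 16 mm high; grip knob, diameter 26 mm, 16-44 mm high, on the axis. Seated, its origin is 44 mm above the pot's
- plate_top (a point): centre of the top of the heater's steel plate (radius 72 mm, 78 mm above the bench). The heater is a fixed white box, 200 mm deep, 300 mm wide, its top 70 mm above the bench; z up, x from front to back, y to its left. The plate is on its left half, the dial on its right half
- dial_grip (a point): on the dial's axis at grip height, 100 mm above the bench. Black dial: round skirt of radius 28 mm (top 81 mm above the bench) with an upright grip bar across it, 46 mm long, 14 mm wide, 81 to 108 mm above the bench. The bar lies along this point's x; the pointer, a short beak at the skirt's foot, points along -x; z up
- dial (a joint): angle of the dial, rad, growing clockwise seen from above, range -2 to 2; at 0 the pointer points to the heater's front (its -x)
- pointer_tip (a point): end of the dial's pointer, 40 mm from the dial's axis, 78 mm above the bench
- tab (a joint): angle of the metal tab about the dial's axis, counted as for the dial: when both are equal the pointer lines up with the tab. The tab is stiff and is not to be moved
- tab_tip (a point): inner end of the dark steel tab (14 x 7 x 7 mm, lying radially on the scale just outside the pointer's sweep), 40 mm from the dial's axis, 78 mm above the bench: the pointer's end is here when lined up
- small_lid: bystander: a smaller porcelain lid of the same form, 86 mm in diameter, too small for the pot, knob diameter 20 mm, top 44 mm high. Origin: centre of its underside
- beaker: bystander: empty glass beaker, 66 mm in diameter, 85 mm tall. Origin: centre of its underside
- jar: bystander: amber jar with black cap, 48 mm in diameter, 60 mm tall. Origin: centre of its underside
- bottle: bystander: white bottle with blue cap, 66 mm in diameter, 160 mm tall. Origin: centre of its underside
- crucible: bystander: small porcelain crucible, 36 mm in diameter, 28 mm tall, standing on the heater's top near its back edge. Origin: centre of its underside
- spatula: bystander: spatula, 170 mm long, lying on the bench. Origin: on its underside, x along it
- petri: bystander: shallow glass dish, 84 mm in diameter, 16 mm tall. Origin: centre of its underside
Mind the look-alikes: they are no part of the job. What is shaped like the lid but black or red is not meant.

How it is judged:
By the outcome, as a careful person would: the job done as asked, in the order asked, and still so for the second after the job is handed in, with the robot touching nothing.
It also fails if it takes over 48 s, if anything falls off the work surface, if the arm or the gripper's body presses on something with over 40 N, if the wrist force passes 120 N, or if a joint passes its speed limit or range.

## Working session

There is one attempt and no reset: what is moved stays moved. The work goes in short steps, Python scripts to look and compute and a shell command to move; the robot and the scene stay as the last step left them, time stands still between calls to the robot, and variables do not carry over. Pictures are saved under pics/ and viewed, about 8 in all and at most 12, crops included, and the job is handed in when it is done.

```bash
mkdir -p pics
cat > h.py <<'E'
from rig import *
import numpy as np, cv2
def snap(n,fn=None):
    im=get_image(n)
    if fn: cv2.imwrite('pics/'+fn,cv2.cvtColor(im['frame'],cv2.COLOR_RGB2BGR))
    return im
def K(im):
    h=im['frame'].shape[0]; f=h/2/np.tan(np.radians(im['fov_y'])/2)
    return f
def proj(im,P):
    P=np.atleast_2d(P); W=np.array(im['world_to_cam'])
    c=P@W[:3,:3].T+W[:3,3]; s=np.c_[c[:,0],-c[:,1]]/-c[:,2:3]
    s=s*(1+im['k1']*(s**2).sum(1,keepdims=True))
    return s*K(im)+[im['cx'],im['cy']]
def ray(im,px,z):
    d=(np.array(px,float)-[im['cx'],im['cy']])/K(im); s=d.copy()
    for _ in range(30): s=d/(1+im['k1']*(s@s))
    W=np.array(im['world_to_cam']); R=W[:3,:3]; o=-R.T@W[:3,3]
    v=R.T@np.array([s[0],-s[1],-1]); return o+v*(z-o[2])/v[2]
E
python3 - <<'E'
from h import *
a=snap('top','t0.png');b=snap('scene','s0.png')
for i in(a,b):print(i['fov_y'],i['cx'],i['cy'],i['k1'],np.round(i['world_to_cam'],3).tolist())
s=observe();print(s)
E
```

```text
50.092637517596614 293.31936677066165 216.3279625515737 -0.025788420683653033 [[0.002, -1.0, 0.017, -0.032], [0.99, 0.004, 0.144, -0.601], [-0.145, 0.016, 0.989, -1.501], [0.0, 0.0, 0.0, 1.0]]
52.780129981934245 293.44585979919134 205.27944962440566 0.006554736722010332 [[0.41, 0.912, 0.01, -0.203], [-0.643, 0.281, 0.712, 0.311], [0.647, -0.298, 0.702, -1.556], [0.0, 0.0, 0.0, 1.0]]
{'time_s': 0.1, 'q': array([-8.88251984e+01,  2.18366325e+01,  7.43771052e+01, -3.98967225e-05,
        8.38593498e+01, -1.23356242e+01]), 'qvel': array([-0.05361969, -0.00569519, -0.08763271,  0.01664137, -0.15996005,
       -0.03815924]), 'joint_efforts': array([ 3.53860312e-03, -4.49219084e+01, -2.31654882e+01, -1.77122247e-04,
        3.68298948e-03, -7.59780505e-06]), 'position': array([ 0.12848633, -0.53453847,  0.24479764]), 'tool_rot': array([[ 2.33622353e-01, -9.72327412e-01, -2.68458240e-05],
       [-9.72326613e-01, -2.33622196e-01,  1.27533557e-03],
       [-1.24631551e-03, -2.71843987e-04, -9.99999186e-01]]), 'ft_force': array([ 0.41744495,  0.64734767, -0.02600248]), 'wrist_torque': array([0.02112408, 0.02874492, 0.00795114]), 'grip_width': 0.08554471469147933}
```

View pics/t0.png

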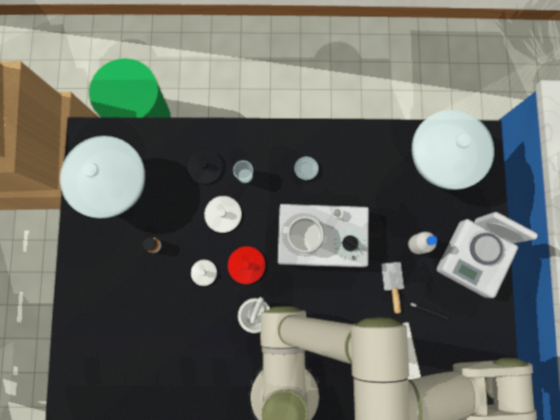

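View pics/s0.png

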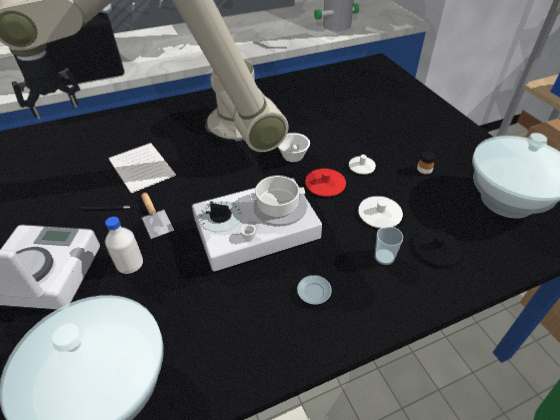

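Top view: the candidates are the white lid (223,214), the small white lid (203,272), the red one (246,265), the black one (206,166), and the huge bowls with lids at (103,176) and (453,150). I choose (223,214). The pot is at (304,236) and the dial at (350,243).

Run:
```python
from h import *
im=snap('top');f=im['frame']
def blob(seed,box,z,thr=120):
    x0,y0,x1,y1=box;g=f[y0:y1,x0:x1].min(2)
    m=(g>thr).astype(np.uint8);n,l,st,c=cv2.connectedComponentsWithStats(m)
    k=l[seed[1]-y0,seed[0]-x0];cs=cv2.findContours((l==k).astype(np.uint8),0,1)[0];p=max(cs,key=len)[:,0]+[x0,y0]
    w=np.array([ray(im,q,z)[:2] for q in p]);A=np.c_[2*w,np.ones(len(w))];s=np.linalg.lstsq(A,(w**2).sum(1),rcond=None)[0]
    return s[:2],np.sqrt(s[2]+s[:2]@s[:2]),(w.min(0),w.max(0))
print('lid',blob((215,214),(195,190,250,240),.016))
print('small',blob((198,272),(185,255,222,290),.014))
for n,p,z in [('pot rim c',(304.5,234.5),.128),('dial',(350,243),.1),('crucible',(338,213),.09),('lidknob',(223,212),.044),('bottlecap',(431,240),.16),('beaker',(243,171),.06),('petri',(306,168),.01),('hFL',(279,265),.07),('hFR',(368,267),.07),('hBL',(280,205),.07),('hBR',(369,208),.07)]: print(n,ray(im,p,z).round(3))
c=[cv2.resize(f[y:y+75,x:x+100],None,fx=4,fy=4,interpolation=cv2.INTER_CUBIC) for x,y in((180,195),(275,200))]
cv2.imwrite('pics/c1.png',cv2.cvtColor(np.hstack(c),cv2.COLOR_RGB2BGR))
```

```text
lid (array([0.61360832, 0.21761509]), np.float64(0.0634480203888036), (array([0.54932172, 0.15252792]), array([0.67668227, 0.28191144])))
small (array([0.41028498, 0.27881147]), np.float64(0.04320412343573029), (array([0.36692319, 0.23491413]), array([0.45230292, 0.32115159])))
pot rim c [ 0.53  -0.065  0.128]
dial [ 0.505 -0.216  0.1  ]
crucible [ 0.606 -0.179  0.09 ]
lidknob [0.615 0.212 0.044]
bottlecap [ 0.51  -0.466  0.16 ]
beaker [0.756 0.144 0.06 ]
petri [ 0.781 -0.076  0.01 ]
hFL [0.434 0.018 0.07 ]
hFR [ 0.428 -0.279  0.07 ]
hBL [0.636 0.016 0.07 ]
hBR [ 0.627 -0.287  0.07 ]
```

View pics/c1.png

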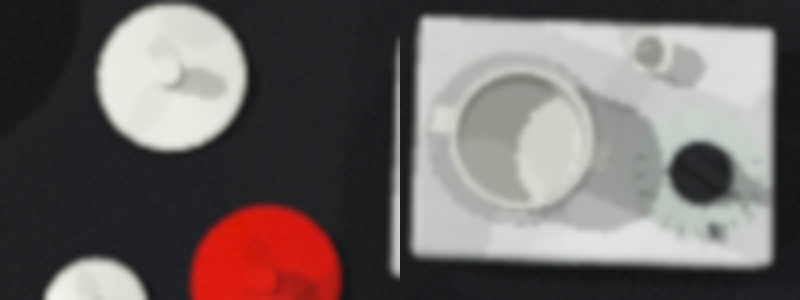

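The crop confirms the big white lid: radius 63.4 mm, centre (0.614, 0.217). The pot rim is at crop (523,137), the dial at (702,173), and a dark mark, probably the tab, at (715,230). Moving above the lid.

```bash
python3 -m crank '[0,0,0,0.027,0.0417,0,100, 0,0,0,0.027,0.0417,0,100, 0,0,0,0.027,0.0417,0,100, 0,0,0,0.027,0.0417,0,100, 0,0,0,0.027,0.0417,0,100, 0,0,0,0.027,0.0417,0,100, 0,0,0,0.027,0.0417,0,100, 0,0,0,0.027,0.0417,0,100, 0,0,0,0.027,0.0417,0,100, 0,0,0,0.027,0.0417,0,100, 0,0,0,0.027,0.0417,0,100, 0,0,0,0.027,0.0417,0,100, 0,0,0,0.027,0.0417,0,100, 0,0,0,0.027,0.0417,0,100, 0,0,0,0.027,0.0417,0,100, 0,0,0,0.027,0.0417,0,100, 0,0,0,0.027,0.0417,0,100, 0,0,0,0.027,0.0417,0,100, 0,0,0,0,0,0,100, 0,0,0,0,0,0,100]'
python3 - <<'E'
from h import *
im=snap('wrist','w1.png');print(observe()['position'],observe()['q']); print(proj(im,[[.614,.2165,.016],[.614,.2165,.044]]))
s=snap('top');f=s['frame'];cv2.imwrite('pics/c2.png',cv2.cvtColor(cv2.resize(f[200:275,325:425],None,fx=4,fy=4,interpolation=cv2.INTER_CUBIC),cv2.COLOR_RGB2BGR))
E
```

```text
time_s: 2.15
position: [0.6144, 0.2165, 0.2442]
tool_rot: [[0.235, -0.972, -0.002], [-0.972, -0.235, -0.001], [0.0, 0.002, -1.0]]
ft_force: [0.1, 0.3, 0.0]
grip_width: 0.0854
[0.61416226 0.21550365 0.24482505] [ 8.94164810e+00  3.23692508e+01  5.63962079e+01 -1.73344954e-02
  9.13034927e+01  8.54250536e+01]
[[281.42277543 179.73480826]
 [281.58587637 185.88006228]]
```

View pics/w1.png

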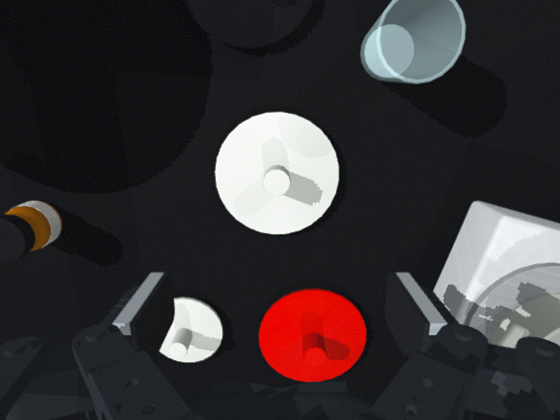

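Wrist view: white lid disc at (277,173), knob at (276,182), small lid at (192,330), red lid at (313,335), and the beaker clear at upper right. It agrees with the map to about 5 mm; I'll refine with a fit.

Run:
```python
from h import *
im=snap('wrist');f=im['frame'];m=(f[90:250,190:360].min(2)>90).astype(np.uint8)
cs=max(cv2.findContours(m,0,1)[0],key=len)
p=cv2.convexHull(cs)[:,0]+[190,90]
w=np.array([ray(im,q,.015)[:2] for q in p]);s=np.linalg.lstsq(np.c_[2*w,np.ones(len(w))],(w**2).sum(1),rcond=None)[0]
print(s[:2],np.sqrt(s[2]+s[:2]@s[:2]),ray(im,(276,182),.044))
```

```text
[0.61668189 0.22215451] 0.06243025482076072 [0.61608097 0.2209346  0.044     ]
```

View pics/c2.png

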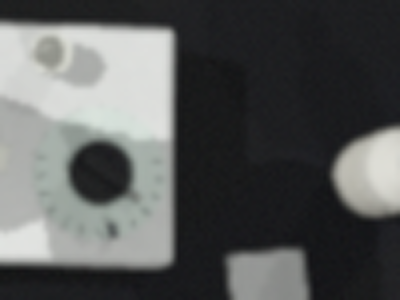

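Top crop: the scale is visible, with the dial at (100,172), a tick-like pointer near (135,195) and the tab near (112,230). The two lid measurements agree to 4 mm. I'll descend part way and check again.

```bash
python3 -m crank '[0,0,0,0.001,0.002,-0.04,100, 0,0,0,0.0005,0.0015,-0.04,100, 0,0,0,0,0,-0.04,100, 0,0,0,0,0,0,100,0,0,0,0,0,0,100]'
python3 - <<'E'
from h import *
im=snap('wrist','w2.png');f=im['frame'];o=[observe()['position'] for _ in range(1)]
w0=proj(im,[[.6155,.22,.044]])[0];print(o,w0)
m=(f.min(2)>90).astype(np.uint8);n,l,st,c=cv2.connectedComponentsWithStats(m)
y,x=int(w0[1])-25,int(w0[0])+25
k=l[y,x];cs=max(cv2.findContours((l==k).astype(np.uint8),0,1)[0],key=len);p=cv2.convexHull(cs)[:,0];p=p[(p.min(1)>2)&(p[:,0]<557)]
w=np.array([ray(im,q,.015)[:2] for q in p]);s=np.linalg.lstsq(np.c_[2*w,np.ones(len(w))],(w**2).sum(1),rcond=None)[0]
print(k,s[:2],np.sqrt(s[2]+s[:2]@s[:2]))
E
```

```text
time_s: 2.8
position: [0.6163, 0.2186, 0.1269]
tool_rot: [[0.233, -0.973, 0.001], [-0.973, -0.233, 0.0], [0.0, -0.001, -1.0]]
ft_force: [0.1, -0.7, 0.3]
grip_width: 0.0854
[array([0.61693079, 0.21888256, 0.12801671])] [280.39977495 228.23252062]
3 [0.61727414 0.22227582] 0.06182497315810726
```

View pics/w2.png

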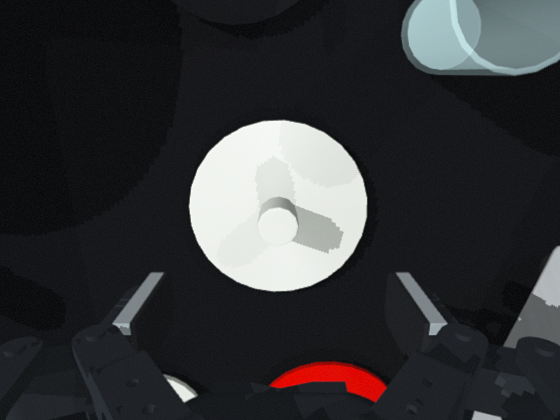

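Lower view: disc centre about (278,206), knob at (277,223), finger midline at column 280. The jaws are centred to about 1 mm. Descend and grip lightly.

```bash
python3 -m crank '[0,0,0,0,0.001,-0.03,100, 0,0,0,0,0,-0.03,100, 0,0,0,0,0,-0.02,60, 0,0,0,0,0,-0.01,45, 0,0,0,0,0,0,40, 0,0,0,0,0,0,35, 0,0,0,0,0,0,20, 0,0,0,0,0,0,20, 0,0,0,0,0,0,15,0,0,0,0,0,0,15,0,0,0,0,0,0,15]' 40; python3 -c "
from h import *
print([observe()['position'].round(4)],observe()['ft_force'],observe()['grip_width'])"
```

```text
time_s: 3.95
position: [0.6171, 0.2205, 0.0376]
tool_rot: [[0.234, -0.972, 0.004], [-0.972, -0.234, 0.001], [0.0, -0.004, -1.0]]
ft_force: [-1.0, -0.6, 7.4]
grip_width: 0.0244
[array([0.6171, 0.2205, 0.0376])] [-1.00774163 -0.55620589  7.43981881] 0.024417265178774565
```

Gripped (24 mm). There is a slight upward force, so the tips may touch the cover. Lift gently and look.

```bash
python3 -m crank '[0,0,0,0,0,0.002,0,0,0,0,0,0,0.003,0,0,0,0,0,0,0.015,0,0,0,0,0,0,0.04,0,0,0,0,0,0,0.045,0,0,0,0,0,0,0.045,0,0,0,0,0,0,0,0,0,0,0,0,0,0,0]' 50
python3 - <<'E'
from h import *
im=snap('wrist','w3.png');o=observe();print(o['position'],o['ft_force'],o['grip_width'],o['tool_rot'][:,2],o['wrist_torque'])
P=np.array(o['position']);f=im['frame']
m=(f.min(2)>90).astype(np.uint8);n,l,st,c=cv2.connectedComponentsWithStats(m);k=l[200,278];print(st[k],c[k])
z=P[2]-.038+.016
print(z,proj(im,[P[0],P[1],z]),proj(im,[P[0],P[1],z+.028]))
E
```

```text
time_s: 4.75
position: [0.6159, 0.2203, 0.186]
tool_rot: [[0.234, -0.972, 0.001], [-0.972, -0.234, 0.0], [0.0, -0.001, -1.0]]
ft_force: [0.1, 0.0, -2.3]
grip_width: 0.0245
[0.61541857 0.22023685 0.18440501] [-0.3380546   0.71097603 -2.54490979] 0.024086692347528315 [-1.78615303e-03 -2.85929541e-04 -9.99998364e-01] [ 0.0478316  -0.09398637  0.0043208 ]
[  146   131   268   247 42971] [279.32226385 240.36887668]
0.16240500971033367 [[284.15595575 270.6351131 ]] [[285.06503916 302.53589756]]
```

View pics/w3.png

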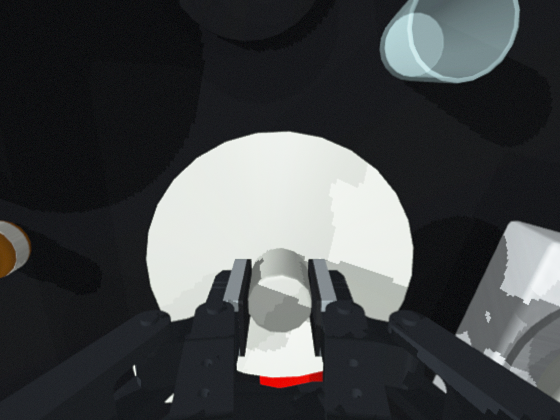

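The lid hangs level in the jaws, with the weight reading 2.3 N; knob at (280,290), disc edge columns 146–414. Next I'll hold it in front of the pot, so that the wrist camera sees both the pot and the lid.

```bash
python3 -m crank '[0,0,0,-0.01,-0.012,0.01,0,0,0,0,-0.022,-0.028,0.015,0,0,0,0,-0.022,-0.03,0.015,0,0,0,0,-0.022,-0.03,0.015,0,0,0,0,-0.022,-0.03,0,0,0,0,0,-0.022,-0.03,0,0,0,0,0,-0.022,-0.03,0,0,0,0,0,-0.022,-0.03,0,0,0,0,0,-0.022,-0.03,0,0,0,0,0,-0.022,-0.025,0,0,0,0,0,-0.008,-0.005,0,0,0,0,0,0,0,0,0,0,0,0,0,0,0,0]' 50
python3 - <<'E'
from h import *
im=snap('wrist','w4.png');o=observe();P=o['position'];print(P,o['grip_width'],o['tool_rot'].round(4).tolist())
print(proj(im,[[.53,-.068,.128],[.505,-.216,.1],[P[0],P[1],P[2]-.022]]))
E
```

```text
time_s: 6.1
position: [0.4003, -0.0592, 0.2398]
tool_rot: [[0.234, -0.972, -0.001], [-0.972, -0.234, 0.001], [-0.001, 0.001, -1.0]]
ft_force: [-0.3, 0.1, -1.7]
grip_width: 0.0241
[ 0.40044579 -0.059071    0.2399089 ] 0.02381067978458425 [[0.2344, -0.9722, -0.0006], [-0.9722, -0.2344, 0.0006], [-0.0008, 0.0004, -1.0]]
[[348.05012072  16.01462452]
 [526.63924965 116.45193657]
 [284.05262916 270.74645862]]
```

View pics/w4.png

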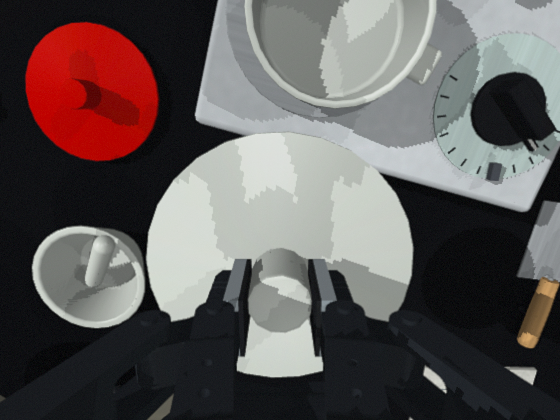

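Wrist view: pot rim upper centre at about (341,0), partly cut off; tab at (495,172); dial at (510,110) with the grip bar running lower right. I'll back off a little to get both the pot and the dial in one view.

```bash
python3 -m crank '[0,0,0,-0.015,-0.02,0.01,0,0,0,0,-0.02,-0.025,0.02,0,0,0,0,-0.015,-0.015,0.02,0,0,0,0,-0.01,-0.01,0.01,0,0,0,0,0,0,0,0,0,0,0,0,0,0,0,0,0,0,0,0,0,0]' 50
python3 - <<'E'
from h import *
im=snap('wrist','w5.png');o=observe();P=o['position'];print(P,o['grip_width'],o['tool_rot'].round(4).tolist())
np.savez('w5.npz',**{k:np.array(v) for k,v in im.items()},P=P)
print(proj(im,[[.53,-.068,.128],[.505,-.216,.1],[P[0],P[1],P[2]-.022]]))
E
```

```text
time_s: 6.85
position: [0.3404, -0.1289, 0.2996]
tool_rot: [[0.235, -0.972, -0.001], [-0.972, -0.235, 0.001], [-0.001, 0.001, -1.0]]
ft_force: [-0.4, -0.8, -2.2]
grip_width: 0.0243
[ 0.34036816 -0.12891538  0.29961172] 0.024274711310540157 [[0.2351, -0.972, -0.0011], [-0.972, -0.2351, 0.0012], [-0.0014, 0.0008, -1.0]]
[[262.23942421 -80.45325383]
 [432.1449228   20.64388889]
 [284.2842083  271.23173689]]
```

View pics/w5.png

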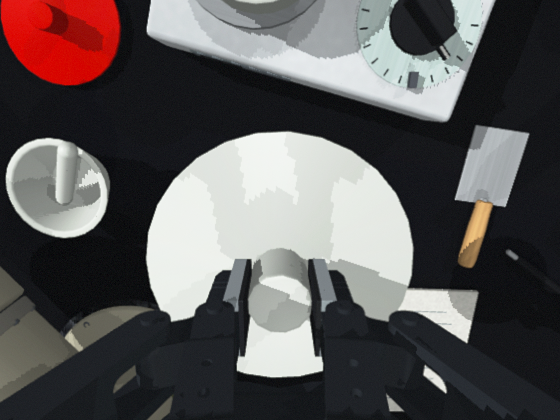

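The pot went further out of view. The dial pointer is seen running lower right and the tab is at (414,80). Move forward and higher instead.

```bash
python3 -m crank '[0,0,0,0.02,0.01,0.01,0,0,0,0,0.035,0.02,0.02,0,0,0,0,0.025,0.02,0.01,0,0,0,0,0.01,0,0,0,0,0,0,0,0,0,0,0,0,0,0,0,0,0,0,0,0,0,0,0,0]' 50
python3 - <<'E'
from h import *
im=snap('wrist','w6.png');o=observe();P=o['position'];print(P,o['grip_width'],o['tool_rot'].round(4).tolist())
np.savez('w6.npz',**{k:np.array(v) for k,v in im.items()},P=P)
print(proj(im,[[.53,-.068,.128],[.505,-.216,.1],[P[0],P[1],P[2]-.022]]))
E
```

```text
time_s: 7.6
position: [0.4293, -0.08, 0.3399]
tool_rot: [[0.233, -0.973, -0.001], [-0.973, -0.233, 0.0], [-0.001, 0.001, -1.0]]
ft_force: [0.2, 0.4, -1.9]
grip_width: 0.024
[ 0.42931114 -0.07999867  0.34007037] 0.024027302314969676 [[0.2326, -0.9726, -0.0007], [-0.9726, -0.2326, 0.0002], [-0.0004, 0.0006, -1.0]]
[[295.47908961  71.24166521]
 [430.87612316 136.38313977]
 [284.34717897 271.17320186]]
```

View pics/w6.png

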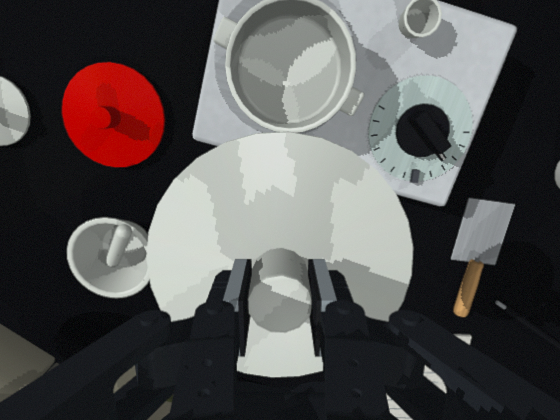

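Wrist view: pot rim centred near (290,64), outer columns 226–355; lid disc 146–414; dial at (423,130), with a beak to the lower right (455,160); tab at (416,176). Fit these numerically from this picture.

```bash
cat > fit.py <<'E'
from h import *
from scipy.optimize import minimize
d=np.load('w6.npz');im={k:d[k] for k in d.files};P=im['P'];g=cv2.GaussianBlur(im['frame'].mean(2).astype(np.float32),(3,3),0)
t=np.radians(np.arange(0,360,1.))
def ring(c,r,z,gg=g,im=im):
    p=proj(im,np.c_[c[0]+r*np.cos(t),c[1]+r*np.sin(t),np.full(len(t),z)]).astype(np.float32)
    v=cv2.remap(gg,p[:,0].reshape(-1,1),p[:,1].reshape(-1,1),1,borderMode=cv2.BORDER_CONSTANT,borderValue=np.nan)[:,0]
    return v
def best(cost,c0,w,st):
    for s in st:
        G=[(cost(c0+np.array([i,j])*s),i,j) for i in range(-w,w+1) for j in range(-w,w+1)]
        b=min(G);c0=c0+np.array(b[1:])*s
    return c0,b[0]
S=(.002,.0007,.0003)
pot=best(lambda c:-np.nanmean(2*ring(c,.0555,.128)-ring(c,.0605,.128)-ring(c,.0505,.128)),np.array([.53,-.068]),6,S);print('pot',pot)
for r in(.053,.0555,.058):
    print(r,best(lambda c:-np.nanmean(2*ring(c,r,.128)-ring(c,r+.005,.128)-ring(c,r-.005,.128)),np.array([.53,-.068]),6,S))
m=np.abs(((t-0+np.pi)%(2*np.pi))-np.pi)<1.3  # visible +x arc of the lid
for z in (-.018,-.022,-.026):
    print('lid',z,*[best(lambda c:-np.nanmean((ring(c,r-.0012,P[2]+z)-ring(c,r+.0012,P[2]+z))[m]),P[:2],6,S[:]) for r in(.063,)],P)
dial=best(lambda c:-np.nanmean(ring(c,.0295,.081)-ring(c,.0265,.081)),np.array([.508,-.214]),6,S);print('dial',dial)
c=dial[0]
pt=np.array([ring(c,r,.078) for r in np.arange(.031,.058,.002)])
for a in range(0,360,6): print(a,pt[:,a].round().astype(int).tolist())
E
python3 fit.py
```

```text
pot (array([ 0.5337, -0.0616]), np.float32(-138.38159))
0.053 (array([ 0.5314, -0.0611]), np.float32(-57.679165))
0.0555 (array([ 0.5337, -0.0616]), np.float32(-138.38159))
0.058 (array([ 0.5371, -0.0631]), np.float32(-53.306858))
lid -0.018 (array([ 0.42591114, -0.07659867]), np.float32(-56.331875)) [ 0.42931114 -0.07999867  0.34007037]
lid -0.022 (array([ 0.42691114, -0.07729867]), np.float32(-80.741234)) [ 0.42931114 -0.07999867  0.34007037]
lid -0.026 (array([ 0.42701114, -0.07769867]), np.float32(-99.59528)) [ 0.42931114 -0.07999867  0.34007037]
dial (array([ 0.509 , -0.2127]), np.float32(-97.95842))
0 [167, 172, 189, 192, 192, 192, 193, 193, 193, 193, 194, 194, 189, 182]
6 [172, 173, 185, 194, 194, 194, 194, 194, 194, 194, 194, 193, 182, 186]
12 [170, 175, 188, 189, 191, 191, 192, 192, 192, 192, 191, 190, 183, 186]
18 [168, 168, 167, 169, 182, 189, 189, 188, 188, 187, 188, 188, 180, 184]
24 [166, 166, 165, 164, 164, 164, 166, 175, 176, 185, 187, 187, 184, 178]
30 [164, 163, 164, 164, 164, 164, 164, 164, 164, 165, 168, 176, 181, 184]
36 [164, 164, 163, 164, 164, 165, 165, 167, 1
[... 3249 characters left out ...]
 187, 186, 184, 177, 190]
306 [140, 183, 188, 189, 189, 188, 187, 185, 186, 187, 189, 186, 187, 196]
312 [151, 186, 187, 188, 189, 190, 189, 188, 187, 186, 186, 187, 192, 196]
318 [179, 186, 186, 186, 187, 188, 190, 190, 189, 189, 188, 186, 192, 197]
324 [184, 189, 188, 186, 186, 186, 187, 187, 188, 190, 190, 190, 193, 196]
330 [176, 187, 187, 188, 189, 189, 188, 187, 186, 187, 187, 187, 188, 192]
336 [174, 186, 186, 187, 187, 188, 188, 188, 189, 190, 190, 188, 191, 194]
342 [176, 185, 187, 186, 186, 186, 186, 186, 187, 188, 188, 187, 180, 191]
348 [168, 180, 191, 190, 191, 190, 191, 190, 189, 189, 188, 186, 184, 192]
354 [165, 175, 187, 187, 187, 187, 187, 188, 189, 188, 189, 189, 182, 191]
```

```bash
sed -i '/^pt=/,$d;/^for r in/,+1d;/^for z in/,+1d' fit.py
cat >> fit.py <<'E'
for z in (-.024,-.026,-.028,-.030,-.032,-.034):
    print('lid',z,best(lambda c:-np.nanmean((ring(c,.0618,P[2]+z)-ring(c,.0642,P[2]+z))[m]),P[:2],6,S))
T=get_image('top');g2=cv2.GaussianBlur(cv2.imread('pics/t0.png').mean(2).astype(np.float32),(3,3),0)
print('potT',best(lambda c:-np.nanmean(2*ring(c,.0555,.128,g2,T)-ring(c,.062,.128,g2,T)-ring(c,.049,.128,g2,T)),np.array([.53,-.068]),6,S))
print('lidT',best(lambda c:-np.nanmean(ring(c,.061,.015,g2,T)-ring(c,.065,.015,g2,T)),np.array([.614,.217]),6,S))
print('dialT',best(lambda c:-np.nanmean(ring(c,.031,.081,g2,T)-ring(c,.025,.081,g2,T)),np.array([.506,-.214]),6,S))
E
python3 fit.py
```

```text
pot (array([ 0.5337, -0.0616]), np.float32(-138.38159))
dial (array([ 0.509 , -0.2127]), np.float32(-97.95842))
lid -0.024 (array([ 0.42691114, -0.07759867]), np.float32(-93.99361))
lid -0.026 (array([ 0.42701114, -0.07769867]), np.float32(-99.59528))
lid -0.028 (array([ 0.42731114, -0.07799867]), np.float32(-98.76305))
lid -0.03 (array([ 0.42771114, -0.07829867]), np.float32(-94.42981))
lid -0.032 (array([ 0.42801114, -0.07839867]), np.float32(-87.32051))
lid -0.034 (array([ 0.42831114, -0.07869867]), np.float32(-75.03136))
potT (array([ 0.533 , -0.0647]), np.float32(-31.10864))
lidT (array([0.6136, 0.2174]), np.float32(-65.02135))
dialT (array([ 0.507 , -0.2187]), np.float32(-72.78464))
```

Estimates of the seated TCP agree to 2 mm: about (0.5355, -0.063), with z about 0.157. Move over the pot, lip 15 mm above the rim.

```bash
python3 -m crank '[0,0,0,0.02,0.003,-0.01,0,0,0,0,0.035,0.006,-0.03,0,0,0,0,0.031,0.005,-0.035,0,0,0,0,0.02,0.003,-0.04,0,0,0,0,0,0,-0.03,0,0,0,0,0,0,-0.015,0,0,0,0,0,0,-0.004,0,0,0,0,0,0,0,0,0,0,0,0,0,0,0]' 50
python3 - <<'E'
from h import *
for _ in range(4):
    im=snap('scene');o=observe();print(o['position'].round(4),o['ft_force'].round(2))
snap('scene','s1.png')
E
```

```text
time_s: 8.6
position: [0.5363, -0.0631, 0.1776]
tool_rot: [[0.233, -0.972, 0.002], [-0.972, -0.233, -0.001], [0.001, -0.002, -1.0]]
ft_force: [-0.4, 0.4, -2.1]
grip_width: 0.0242
[ 0.5363 -0.063   0.1776] [-0.03 -0.47 -1.56]
[ 0.5363 -0.0629  0.1775] [ 0.24 -0.26 -1.95]
[ 0.5362 -0.0628  0.1774] [-0.06  0.56 -0.77]
[ 0.5362 -0.0628  0.1771] [-0.09  0.17 -2.05]
```

```bash
python3 -m crank '[0,0,0,0,0,-0.006,0,0,0,0,0,0,-0.005,0,0,0,0,0,0,-0.002,0,0,0,0,0,0,-0.001,0,0,0,0,0,0,-0.001,0,0,0,0,0,0,0,0]' 50;python3 -m crank '[0,0,0,0,0,-0.001,0,0,0,0,0,0,-0.001,0,0,0,0,0,0,0,0]' 50
```

```text
time_s: 9.45
position: [0.536, -0.0627, 0.1613]
tool_rot: [[0.234, -0.972, -0.0], [-0.972, -0.234, 0.0], [-0.0, 0.0, -1.0]]
ft_force: [-0.2, -0.4, -2.2]
grip_width: 0.0242
time_s: 9.75
position: [0.536, -0.0627, 0.1598]
tool_rot: [[0.234, -0.972, 0.001], [-0.972, -0.234, -0.0], [0.0, -0.001, -1.0]]
ft_force: [-1.4, -0.7, 3.0]
grip_width: 0.0243
```

```bash
python3 -m crank '[0,0,0,0,0,-0.0005,0,0,0,0,0,0,0,0]' 50;python3 -m crank '[0,0,0,0,0,-0.0005,0,0,0,0,0,0,0,0]' 50
python3 - <<'E'
from h import *
T=snap('top','t2.png');s=snap('scene','s2.png');o=observe();print(o['position'].round(4),o['ft_force'].round(2),o['wrist_torque'].round(3))
c=cv2.resize(s['frame'][140:260,190:350],None,fx=5,fy=5,interpolation=cv2.INTER_CUBIC)
cv2.imwrite('pics/c3.png',cv2.cvtColor(c,cv2.COLOR_RGB2BGR))
E
```

```text
time_s: 9.95
position: [0.5361, -0.0627, 0.1598]
tool_rot: [[0.234, -0.972, 0.001], [-0.972, -0.234, -0.0], [0.001, -0.001, -1.0]]
ft_force: [-3.2, 0.3, 7.0]
grip_width: 0.0243
time_s: 10.15
position: [0.5361, -0.0627, 0.1598]
tool_rot: [[0.234, -0.972, 0.002], [-0.972, -0.234, -0.001], [0.001, -0.001, -1.0]]
ft_force: [-5.1, 1.5, 11.3]
grip_width: 0.0243
[ 0.5361 -0.0627  0.1598] [-5.09  0.42 12.17] [ 0.281  0.769 -0.032]
```

Firm stop at TCP z 0.1598. Minus the bench contact height of 0.0376, that gives 0.122, exactly the seated height. Relieve the side load and check.

```bash
python3 -m crank '[0,0,0,-0.0007,0,0.0006,0,0,0,0,0,0,0,0,0,0,0,0,0,0,0]' 50
python3 - <<'E'
from h import *
o=observe();print(o['position'].round(4),o['ft_force'].round(2),o['wrist_torque'].round(3))
E
```

```text
time_s: 10.55
position: [0.5359, -0.0627, 0.1598]
tool_rot: [[0.234, -0.972, 0.002], [-0.972, -0.234, -0.0], [0.001, -0.002, -1.0]]
ft_force: [0.0, 1.3, 7.0]
grip_width: 0.0241
[ 0.5359 -0.0627  0.1598] [0.   1.32 7.02] [ 0.235  0.04  -0.066]
```

View pics/c3.png

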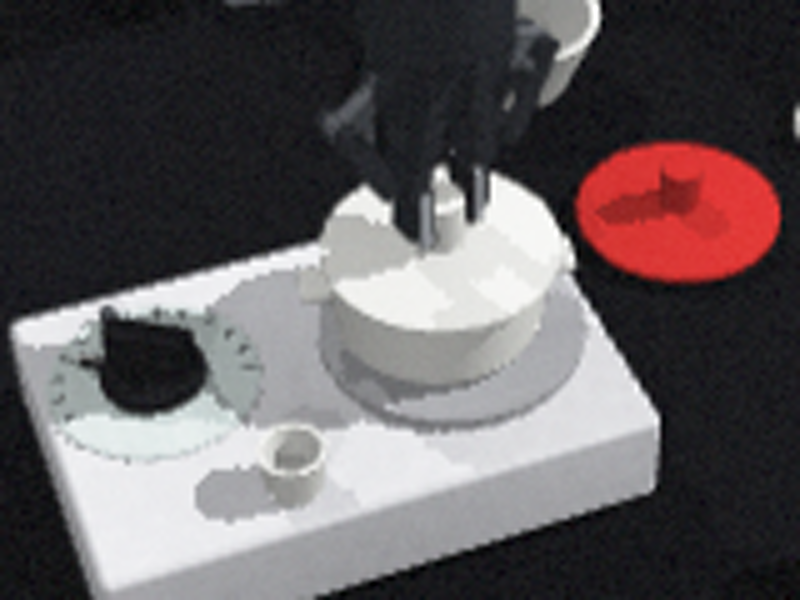

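Scene crop: the lid lies level on the pot with an even overhang (320–565), the pot is centred on its plate, and the dial beak points left at (85,362). Release gently.

```bash
python3 -m crank '[0,0,0,0,0,0.0006,0,0,0,0,0,0,0,26,0,0,0,0,0,0,29,0,0,0,0,0,0,32,0,0,0,0,0,0,36,0,0,0,0,0,0,42,0,0,0,0,0,0,50,0,0,0,0,0,0,60,0,0,0,0,0,0,60]' 20; python3 -m crank '[0,0,0,0,0,0.005,70,0,0,0,0,0,0.015,80,0,0,0,0,0,0.03,100,0,0,0,0,0,0.04,100,0,0,0,0,0,0.03,100,0,0,0,0,0,0,100]' 20
```

```text
time_s: 11.45
position: [0.5353, -0.0626, 0.1595]
tool_rot: [[0.234, -0.972, -0.0], [-0.972, -0.234, 0.0], [-0.0, 0.0, -1.0]]
ft_force: [0.3, 0.6, 0.3]
grip_width: 0.0511
time_s: 12.05
position: [0.5364, -0.063, 0.2841]
tool_rot: [[0.234, -0.972, 0.008], [-0.972, -0.234, -0.003], [0.005, -0.007, -1.0]]
ft_force: [-0.2, -0.4, -0.1]
grip_width: 0.0854
```

```bash
python3 -m crank '[0,0,0,-0.006,-0.03,0,100,0,0,0,-0.007,-0.045,0,100,0,0,0,-0.006,-0.045,0,100,0,0,0,-0.006,-0.032,0,100,0,0,0,0,0,0,100,0,0,0,0,0,0,100,0,0,0,0,0,0,100]' 20
cat > fit2.py <<'E'
import sys;from h import *
from scipy.optimize import minimize
exec(open('fit.py').read().split("t=np")[0].split("d=np.load")[0])
im=snap('wrist','w7.png');P=observe()['position'];g=cv2.GaussianBlur(im['frame'].mean(2).astype(np.float32),(3,3),0)
src=open('fit.py').read();exec('t=np'+src.split("t=np")[1].split("pot=best")[0])
print(P,observe()['tool_rot'].round(3).tolist())
print('lid',*[(z,best(lambda c:-np.nanmean((ring(c,.0618,z)-ring(c,.0642,z))),np.array([.5355,-.0620]),6,S)) for z in (.130,.134,.138,.142)])
b=best(lambda c:-np.nanmean(ring(c,.0295,.081)-ring(c,.0265,.081)),np.array([.51,-.213]),6,S);print('dial',b)
p=proj(im,[b[0][0],b[0][1],.081])[0];print(p)
x,y=p.astype(int);h=75
cr=cv2.resize(im['frame'][y-h:y+h,x-100:x+100],None,fx=4,fy=4,interpolation=cv2.INTER_CUBIC);cv2.imwrite('pics/c4.png',cv2.cvtColor(cr,cv2.COLOR_RGB2BGR));print('origin',x-100,y-h)
c=b[0]
for r in(.030,.033,.036,.039,.043,.048,.052):
    v=ring(c,r,.079);print(r,[(a,int(v[a])) for a in range(170,290,3) if v[a]<100])
E
python3 fit2.py
```

```text
time_s: 12.75
position: [0.5104, -0.2137, 0.2794]
tool_rot: [[0.234, -0.972, -0.0], [-0.972, -0.234, 0.0], [-0.001, 0.0, -1.0]]
ft_force: [0.7, -0.6, -0.3]
grip_width: 0.0855
[ 0.510431   -0.2135299   0.27946659] [[0.235, -0.972, -0.0], [-0.972, -0.235, 0.0], [-0.0, 0.0, -1.0]]
lid (0.13, (array([ 0.5339, -0.0596]), np.float32(-88.48718))) (0.134, (array([ 0.5342, -0.0617]), np.float32(-83.95982))) (0.138, (array([ 0.5335, -0.0647]), np.float32(-64.74037))) (0.142, (array([ 0.5348, -0.068 ]), np.float32(-59.878357)))
dial (array([ 0.5096, -0.2143]), np.float32(-117.296234))
[282.35470367 187.20279956]
origin 182 112
0.03 [(212, 66), (215, 37), (218, 36), (221, 45), (224, 54), (227, 53), (230, 45), (233, 69), (236, 51), (239, 59)]
0.033 [(230, 78), (236, 81), (239, 64)]
0.036 [(236, 81), (239, 71)]
0.039 [(236, 83)]
0.043 [(188, 75), (191, 76)]
0.048 [(188, 93), (191, 90), (194, 74), (248, 95)]
0.052 [(188, 92), (191, 91)]
```

View pics/c4.png

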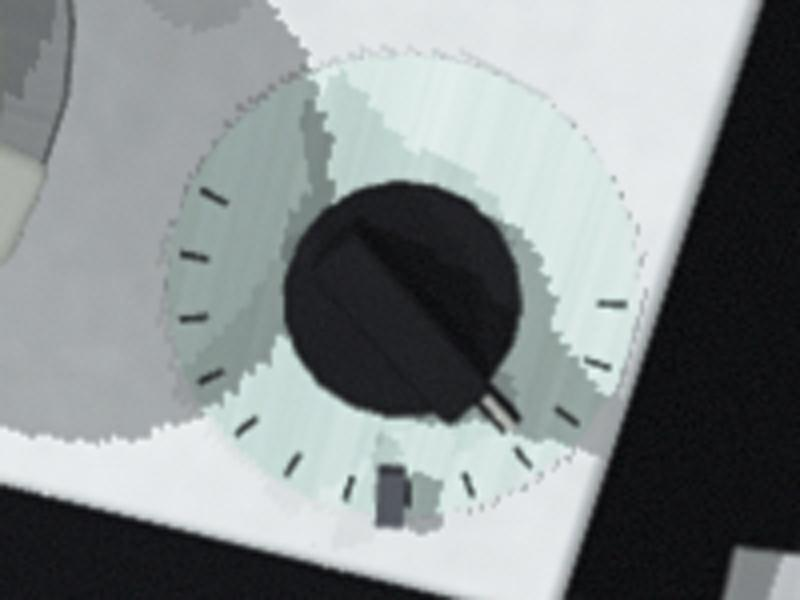

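Crop: the bar runs from upper left (335,250) to lower right (470,400); the beak's light stripe is at (484,402)–(510,430); the tab is at (391,466)–(390,528). Compute the angles.

Run:
```python
from h import *
im=snap('wrist');c=np.array([.5096,-.2143]);O=np.array([182,112])
A=lambda p,z:ray(im,O+(np.array(p)+.5)/4-.5,z)[:2]
for n,p,z in[('beak1',(484,402),.079),('beak2',(497,413),.079),('beak tip',(510,430),.079),('tab in',(391,466),.083),('tab mid',(390.5,497),.083),('tab out',(390,528),.083)]:
    d=A(p,z)-c;print(n,np.hypot(*d).round(4),np.degrees(np.arctan2(d[1],d[0]))%360)
a,b=A((360,235),.108),A((488,388),.108);d=b-a;print('bar edge',np.degrees(np.arctan2(d[1],d[0]))%360,np.hypot(*d))
cn=[A(p,.108) for p in((355,230),(490,388),(450,422),(315,265))];print(np.mean(cn,0),[x.round(4).tolist() for x in cn])
```

```text
beak1 0.0312 231.71360538490734
beak2 0.0353 232.99295129572582
beak tip 0.0406 232.6733845171683
tab in 0.0394 189.4885554132279
tab mid 0.0472 190.02973445981328
tab out 0.0552 190.42106760711323
bar edge 233.05417010985528 0.04320604327207041
[ 0.51029212 -0.21397499] [[0.5283, -0.1991], [0.5016, -0.2353], [0.4921, -0.2288], [0.5191, -0.1926]]
```

Pointer at 232.8° and tab at 189.9° (radii 40.6 and 39.4 mm match the description), so the turn needed is -42.9° (clockwise). The jaws have to turn +39.3° first.

```bash
python3 -m crank '[0,0,0.137,0,-0.002,-0.01,60,0,0,0.137,0,0,-0.03,60,0,0,0.137,0,0,-0.03,60,0,0,0.137,0,0,-0.02,60,0,0,0.138,0,0,-0.02,60,0,0,0,0,0,-0.03,60,0,0,0,0,0,-0.02,60,0,0,0,0,0,0,60,0,0,0,0,0,0,60]' 20; python3 -m crank '[0,0,0,0,0,-0.01,60,0,0,0,0,0,-0.005,60,0,0,0,0,0,-0.002,60,0,0,0,0,0,0,60]' 20
```

```text
time_s: 13.75
position: [0.5107, -0.2163, 0.1202]
tool_rot: [[0.797, -0.604, 0.0], [-0.604, -0.797, -0.0], [0.001, -0.0, -1.0]]
ft_force: [-0.2, 0.5, 0.3]
grip_width: 0.0512
time_s: 14.15
position: [0.5102, -0.2166, 0.1024]
tool_rot: [[0.797, -0.604, -0.0], [-0.604, -0.797, 0.0], [-0.0, 0.0, -1.0]]
ft_force: [0.3, 0.3, -0.5]
grip_width: 0.0514
```

Jaw angle is 322.8°, as wanted. Close.

```bash
python3 -m crank '[0,0,0,0,0,0,40,0,0,0,0,0,0,28,0,0,0,0,0,0,22,0,0,0,0,0,0,18,0,0,0,0,0,0,14,0,0,0,0,0,0,10,0,0,0,0,0,0,0,0,0,0,0,0,0,0,0,0,0,0,0,0,0]' 30; python3 -c "
from h import *
o=observe();print(o['position'].round(4),o['ft_force'].round(1),o['wrist_torque'].round(2))"
```

```text
time_s: 15.05
position: [0.5096, -0.216, 0.1027]
tool_rot: [[0.797, -0.604, -0.002], [-0.604, -0.797, 0.001], [-0.002, 0.0, -1.0]]
ft_force: [-4.5, 3.9, 4.1]
grip_width: 0.0134
[ 0.5096 -0.216   0.1027] [-4.5  3.9  4.1] [0.59 0.69 0.07]
```

```bash
python3 -m crank '[0,0,0,-0.0008,0.0006,0,0,0,0,0,0,0,0,0,0,0,-0.05,0,0,0,0,0,0,-0.1,0,0,0,0,0,0,-0.1,0,0,0,0,0,0,-0.1,0,0,0,0,0,0,0,0,0,0,0]' 40; python3 -m crank '[0,0,-0.1,0,0,0,0,0,0,-0.1,0,0,0,0,0,0,-0.1,0,0,0,0,0,0,-0.06,0,0,0,0,0,0,-0.03,0,0,0,0,0,0,0,0,0,0,0,0,0,0,0,0,0,0]' 40; python3 -c "
from h import *
o=observe();R=o['tool_rot'];print(np.degrees(np.arctan2(R[1,0],R[0,0])),o['wrist_torque'].round(2))"
```

```text
time_s: 15.75
position: [0.5097, -0.2161, 0.1028]
tool_rot: [[0.54, -0.841, 0.001], [-0.841, -0.54, -0.0], [0.001, -0.0, -1.0]]
ft_force: [-0.4, 1.7, 3.2]
grip_width: 0.0133
time_s: 16.45
position: [0.5097, -0.2164, 0.1028]
tool_rot: [[0.183, -0.983, 0.001], [-0.983, -0.183, -0.001], [0.001, -0.001, -1.0]]
ft_force: [0.1, -2.0, 3.8]
grip_width: 0.0128
-79.47492850211057 [-0.23 -0.01 -0.02]
```

```bash
python3 -m crank '[0,0,-0.01,0,0,0,0,0,0,0,0,0,0,0,0,0,0,0,0,0,12,0,0,0,0,0,0,18,0,0,0,0,0,0,26,0,0,0,0,0,0,40,0,0,0,0,0,0,60,0,0,0,0,0,0,60]' 20; python3 -m crank '[0,0,0,0,0,0.01,60,0,0,0,0,0,0.02,60,0,0,0,0,0,0.045,80,0,0,0,0,0,0.045,100,0,0,0,0,0,0.045,100,0,0,0,0,0.0025,0.012,100,0,0,0,0,0,0,100,0,0,0,0,0,0,100]' 20; python3 fit2.py
cat > ang.py <<'E'
from h import *
im=get_image('wrist')
f=cv2.imread('pics/w7.png').mean(2).astype(np.float32)
c=np.array([.5096,-.2143])
import sys
if len(sys.argv)>1:c=np.array([float(v) for v in sys.argv[1:3]])
for z,rs in((.079,np.arange(.030,.043,.0015)),(.083,np.arange(.040,.058,.003))):
  for r in rs:
    a=np.arange(170,212,2.);t=np.radians(a);p=proj(im,np.c_[c[0]+r*np.cos(t),c[1]+r*np.sin(t),np.full(len(t),z)]).astype(np.float32)
    print(z,r.round(4),cv2.remap(f,p[:,:1].copy(),p[:,1:].copy(),1)[:,0].astype(int).tolist())
E
python3 ang.py
```

```text
time_s: 17.25
position: [0.5094, -0.2159, 0.1024]
tool_rot: [[0.171, -0.985, -0.0], [-0.985, -0.171, 0.0], [-0.0, 0.0, -1.0]]
ft_force: [-0.7, -0.6, 0.3]
grip_width: 0.0513
time_s: 18.05
position: [0.509, -0.2133, 0.2784]
tool_rot: [[0.171, -0.985, -0.002], [-0.985, -0.171, 0.001], [-0.001, 0.001, -1.0]]
ft_force: [0.3, -0.4, -0.1]
grip_width: 0.0855
[ 0.5089958  -0.21325602  0.27785765] [[0.171, -0.985, -0.003], [-0.985, -0.171, 0.002], [-0.002, 0.002, -1.0]]
lid (0.13, (array([ 0.5339, -0.0596]), np.float32(-87.96052))) (0.134, (array([ 0.5342, -0.0617]), np.float32(-83.47241))) (0.138, (array([ 0.5335, -0.0647]), np.float32(-63.879353))) (0.142, (array([ 0.5348, -0.0683]), np.float32(-59.235527)))
dial (array([ 0.5096, -0.214 ]), np.float32(-114.75887))
[283.00624503 185.66725458]
origin 183 110
0.03 [(179, 49), (182, 34), (185, 34), (188, 35), (191, 36), (194, 33), (197, 32), (200, 33), (203, 44)]
0.033 [(194, 90)]
0.036 [(194, 99)]
0.039 [(194, 98)]
0.043 [(188, 83), (191, 80), (194, 98)]
0.048 [(188, 99), (191, 90), (194, 79), (248, 97)]
0.052 [(191, 91)]
0.079 0.03 [219, 221, 
[... 1103 characters left out ...]
0, 218]
0.083 0.043 [220, 224, 229, 204, 173, 214, 213, 206, 121, 89, 90, 90, 96, 139, 158, 156, 162, 205, 214, 219, 224]
0.083 0.046 [226, 227, 228, 184, 130, 217, 212, 197, 129, 90, 91, 90, 69, 100, 158, 155, 155, 156, 211, 224, 227]
0.083 0.049 [228, 228, 228, 203, 120, 215, 213, 213, 149, 90, 91, 92, 95, 106, 157, 157, 157, 210, 225, 226, 224]
0.083 0.052 [227, 227, 226, 228, 221, 218, 216, 211, 170, 91, 91, 91, 132, 156, 155, 156, 159, 199, 226, 220, 221]
0.083 0.055 [225, 228, 229, 227, 223, 222, 221, 222, 194, 140, 147, 144, 168, 174, 164, 168, 170, 218, 226, 227, 226]
0.083 0.058 [231, 231, 230, 230, 223, 221, 222, 222, 225, 230, 230, 231, 230, 230, 229, 229, 224, 229, 228, 229, 229]
```

Run:
```python
from h import *
im=get_image('wrist');f=im['frame'].mean(2).astype(np.float32);c=np.array([.5096,-.214])
a=np.arange(180,202,.1);t=np.radians(a)
def prof(r,z):
    p=proj(im,np.c_[c[0]+r*np.cos(t),c[1]+r*np.sin(t),np.full(len(t),z)]).astype(np.float32)
    return cv2.remap(f,p[:,:1].copy(),p[:,1:].copy(),1)[:,0]
for r in np.arange(.033,.0415,.001):
    v=prof(r,.079);m=(a>186.5)&(a<192.5);w=np.clip(v-130,0,None)*m
    L=a[np.argmax(v<150)];R=a[np.argmax((a>191.5)&(v>125))]
    print('ptr',r.round(3),'stripe %.2f outer %.1f %.1f mid %.2f'%((w*a).sum()/w.sum(),L,R,(L+R)/2))
for r in np.arange(.044,.054,.001):
    v=prof(r,.081);i=np.argmax((v<152)&(a>184));L=a[i];R=a[i+np.argmax((v[i:]>124)&(a[i:]>190.5))]
    print('tab',r.round(3),L.round(1),R.round(1),'mid %.2f'%((L+R)/2),'width mm %.1f'%(np.radians(R-L)*r*1000))
```

```text
ptr 0.033 stripe 190.37 outer 184.3 191.6 mid 187.95
ptr 0.034 stripe 190.38 outer 184.7 191.6 mid 188.15
ptr 0.035 stripe 190.37 outer 184.8 191.6 mid 188.20
ptr 0.036 stripe 190.35 outer 184.8 191.6 mid 188.20
ptr 0.037 stripe 190.34 outer 184.9 191.6 mid 188.25
ptr 0.038 stripe 190.34 outer 185.1 191.6 mid 188.35
ptr 0.039 stripe 190.32 outer 185.2 191.6 mid 188.40
ptr 0.04 stripe 190.32 outer 185.3 191.6 mid 188.45
ptr 0.041 stripe 190.31 outer 185.4 191.6 mid 188.50
tab 0.044 185.9 196.4 mid 191.15 width mm 8.1
tab 0.045 185.9 197.1 mid 191.50 width mm 8.8
tab 0.046 186.0 197.2 mid 191.60 width mm 9.0
tab 0.047 186.0 197.3 mid 191.65 width mm 9.3
tab 0.048 186.0 197.2 mid 191.60 width mm 9.4
tab 0.049 186.2 197.1 mid 191.65 width mm 9.3
tab 0.05 186.4 197.0 mid 191.70 width mm 9.3
tab 0.051 186.7 195.4 mid 191.05 width mm 7.7
tab 0.052 186.9 194.5 mid 190.70 width mm 6.9
tab 0.053 187.1 194.3 mid 190.70 width mm 6.7
tab 0.054 187.2 194.3 mid 190.75 width mm 6.7
```

Pointer stripe is at 190.3° and tab centre at 190.3–190.7° (its left edge plus half its width), so aligned within about 0.5°. Retreat and check the lid, tab and bystanders numerically against the earlier pictures.

```bash
python3 -m crank '[0,0,0,-0.02,-0.02,0.01,100,0,0,0,-0.03,-0.03,0.01,100,0,0,0,-0.03,-0.03,0,100,0,0,0,-0.03,-0.03,0,100,0,0,0,-0.03,-0.03,0,100,0,0,0,-0.03,-0.03,0,100,0,0,0,-0.03,-0.03,0,100,0,0,0,0,0,0,100,0,0,0,0,0,0,100]' 20
python3 - <<'E'
from h import *
exec('t=np'+open('fit.py').read().split("t=np")[1].split("pot=best")[0].replace('gg=g,im=im','gg,im'))
T=snap('top','t9.png');s=snap('scene','s9.png');G=lambda i:cv2.GaussianBlur(i['frame'].mean(2).astype(np.float32),(3,3),0)
for n,i in(('top',T),('scene',s)):
  for z in(.132,.135,.138,.141,.144):
    q=best(lambda c:-np.nanmean(ring(c,.0605,z,G(i),i)-ring(c,.0655,z,G(i),i)),np.array([.534,-.0645]),5,S);print(n,z,q[0].round(4),round(float(q[1]),1))
old=cv2.imread('pics/s0.png')[:,:,::-1];o2=cv2.imread('pics/s2.png')[:,:,::-1]
for nm,ref,cur in(('scene-s0',old,s['frame']),('scene-s2',o2,s['frame']),('top-t0',cv2.imread('pics/t0.png')[:,:,::-1],T['frame'])):
    d=(np.abs(cv2.blur(ref,(3,3)).astype(int)-cv2.blur(cur,(3,3))).max(2)>45).astype(np.uint8)
    n,l,st,c=cv2.connectedComponentsWithStats(d);print(nm,[st[k].tolist() for k in range(1,n) if st[k,4]>12])
E
```

```text
time_s: 19.1
position: [0.3089, -0.4139, 0.2985]
tool_rot: [[0.169, -0.986, -0.001], [-0.986, -0.169, 0.002], [-0.002, 0.0, -1.0]]
ft_force: [0.4, 0.5, -0.0]
grip_width: 0.0853
top 0.132 [ 0.5327 -0.0642] -17.5
top 0.135 [ 0.5323 -0.0641] -17.4
top 0.138 [ 0.532  -0.0641] -17.3
top 0.141 [ 0.5317 -0.0638] -17.2
top 0.144 [ 0.5316 -0.0638] -17.0
scene 0.132 [ 0.5336 -0.0635] -72.2
scene 0.135 [ 0.5367 -0.0648] -72.5
scene 0.138 [ 0.54   -0.0658] -72.6
scene 0.141 [ 0.5433 -0.0672] -72.5
scene 0.144 [ 0.5465 -0.0682] -72.1
scene-s0 [[57, 0, 96, 63, 2565], [188, 0, 34, 19, 436], [256, 0, 18, 14, 173], [0, 3, 59, 51, 1378], [242, 16, 39, 42, 495], [69, 25, 8, 9, 40], [188, 24, 47, 42, 752], [115, 33, 11, 4, 23], [260, 40, 20, 6, 93], [17, 51, 29, 10, 156], [253, 58, 59, 76, 2134], [231, 60, 19, 18, 214], [113, 71, 9, 5, 20], [62, 75, 70, 52, 1258], [206, 74, 10, 25, 136], [12, 81, 50, 35, 576], [72, 91, 4, 9, 25], [258, 96, 23, 19, 186], [34, 109, 5, 9, 14], [281, 121, 3, 15, 30], [279, 121, 22, 28, 167], [248, 122, 17, 15, 168], [245, 132, 32, 20, 396], [277, 137, 5, 6, 17], [115, 157, 
[... 748 characters left out ...]
 11, 3, 23], [293, 133, 7, 4, 24], [277, 135, 25, 27, 438], [111, 147, 49, 18, 367], [255, 157, 9, 9, 32], [121, 161, 51, 19, 396], [263, 172, 26, 17, 245], [255, 183, 8, 12, 56], [213, 200, 7, 4, 22], [221, 202, 9, 6, 37], [195, 205, 19, 10, 76], [198, 216, 6, 7, 21], [77, 229, 23, 26, 296], [148, 229, 20, 9, 112]]
top-t0 [[204, 195, 38, 38, 1161], [287, 218, 27, 34, 524], [461, 281, 12, 5, 42], [391, 284, 108, 81, 4869], [278, 298, 54, 36, 776], [227, 307, 59, 77, 1632], [333, 319, 58, 62, 1363], [540, 329, 20, 32, 462], [286, 343, 70, 77, 3383], [276, 354, 15, 21, 158], [358, 359, 179, 61, 8161], [409, 363, 9, 7, 46], [392, 373, 29, 13, 193], [287, 375, 9, 11, 57], [543, 393, 8, 27, 155]]
```

```bash
python3 -c "
from rig import *
print(close_job())"
```

```text
the job is handed in; nothing more can be done
None
```

The large white lid is seated on the pot, and with the pot covered I turned the dial about 43° clockwise to the tab. The job was handed in at about 19 s, with the gripper open and clear of everything.

**Lid**
- I lowered it in 1 mm steps and it stopped firmly 122 mm above its height on the bench, which is exactly the seated height. The wrist force I read during the placing was at most about 13 N.
- I eased off a small side load before opening the jaws.
- Afterwards, the top camera put the lid about 1 mm from the centre I measured for the pot before placing it.
- The cameras only weakly confirmed the lid's height. The scene camera fitted best at the seated height, and the wrist camera's partial view of the lid did not settle it. That it is fully down and level rests on the contact height and on one scene picture taken just before release.

**Dial**
- The pointer's stripe reads 190.3° and the tab's centre 190.3–190.7°, so they line up within about 0.5°. The measurement itself is good to about 1°.
- Fitting the pointer's outer edges gave about 188°, and the tab's two edges gave 190.7–191.7°. I set both aside because shadows spoil those edges.

**Bench**
- Comparing pictures from before and after showed changes only at the lid's old place, the pot, the dial, the arm and its shadows.
- The tab's measured angle was unchanged within measurement error, and nothing else on the bench appears to have moved.

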